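# Settle the rocking half-round lens on the ray disc

## Task

The blue half-round acrylic lens has been left standing on its curved edge, where it rocks a little and would rock again at any touch. Take hold of it so that it is still, and leave it lying still on one of its two large half-round faces in the middle of the white ray disc. Do not drop or fling it, and leave the triangular prism and the tape roll where they are.

Things in the scene. Friction and masses are not known exactly. Their poses are not given: they have to be found in the camera images.
- lens: Blue acrylic half cylinder, radius 45 mm, 24 mm thick, 91 g. Starts on its curved edge on the trolley (z = 0), rocking a few degrees about its y axis for some seconds; half-round faces upright, rectangular face (90 x 24 mm) up at z = 45 mm. Origin: centre of mass, 19 mm below that face, 26 mm above the curved edge. y: thickness, normal to the half-round faces; z: out of the rectangular face. Leaned 25 deg along y it falls flat.
- ray_disc: White round plate with black degree marks and a black cross, 160 mm in diameter, 8 mm thick, fixed flat on the trolley. Origin: centre of its underside; z up.
- prism: Triangular prism of the same blue acrylic, sides 61 mm, 24 mm thick, lying flat; bystander, to be left alone. Origin: its middle, 12 mm above the trolley.
- tape_roll: Roll of black tape, 62 mm in diameter, 19 mm high, lying flat; bystander, to be left alone. Origin: centre of its underside.
Mind the look-alikes: they are no part of the job. What is shaped like the lens but yellow is not meant.

How it is judged:
By the outcome, as a careful person would: the job done as asked, in the order asked, and still so for the second after the job is handed in, with the robot touching nothing.
It also fails if it takes over 53 s, if anything falls off the work surface, if the arm or the gripper's body presses on something with over 40 N, if the wrist force passes 120 N, or if a joint passes its speed limit or range.

## Robot

A 6-joint arm with a two-finger parallel gripper is mounted at the origin on a cart in front of the work surface, level with it; the furniture and walls round the work are solid. World frame = base frame: x ahead of the robot, y to its left, z up, the work surface at z = 0. Lengths are in m, angles in degrees, forces in N, time in s.
With the tool pointing down it reaches from about 0.375 to 0.9 m from the base axis. Payload 3.1 kg.
Tool frame: the origin (TCP) lies midway between the tips of the shut fingers; the grasp point (between the pads) lies 19 mm behind it; z points along the fingers, y is the line along which they close (so a half turn about z gives the same grasp; the last joint's range is limited). The gripper opens to 85 mm and grips with 20 to 120 N. Pads are 22 mm wide; open, the fingers measure 114 mm over their backs; the gripper's body (76 mm by 85 mm) begins 54 mm behind the grasp point. The pads swing forward as they close: fully open they stand 13 mm farther back than shut.
Start: joints at [-78.18, 30.224, 82.088, -0, 67.689, -10.227], TCP at [0.235, -0.579, 0.231] pointing down, gripper open.
Joint ranges: [-176.69, 176.69], [-43.24, 126.21], [12.49, 139.97], [-82, 262], [0, 151.66], [-163.58, 163.58]. Speed limits (degrees/s): [159.86, 159.86, 180, 180, 180, 180].

## Interface

Orientations are given as [roll, pitch, yaw] about the fixed x, y, z axes, in that order (R = Rz(yaw) Ry(pitch) Rx(roll)).
In Python, from bench import bot gives the robot as it stands.
- The arm moves only by the tool servo_tool, never from a script. Its argument "steps" is a list of rows, each an object of numbers: "x", "y", "z": the shift along the world's x, y, z in mm; "ax", "ay", "az": the turn, a rotation vector about the world's x, y, z in rad; "fingers": the opening, from -1 (shut) to 1 (fully open), so that 0 is half open. A call has 1 to 8 rows; each row is the pose to reach, as a shift and turn from the pose commanded when the call began; what a row does not reach only later rows make up. A row lasts 1/12 s, in which the tool goes at most 41.7 mm and 7.16 degrees, less where a joint would pass 70% of its speed; a pose out of reach is approached as far as the arm can. A call with a gripper value outside its range is refused whole. The fingers move at their own pace and stop on an object; "grip_force" is the grip in N (left out, the last holds). Time passes only in rows, so rows that repeat a pose let the fingers close. It gives the time, the measured TCP pose, the force, the opening and the grip force at its end, in the units of the state.
- bot.sense(): the state, without advancing time (a new reading comes with each control period).
- bot.capture(name): name is "side" or "top"; returns (picture, depth): 384x512x3 uint8, red, green, blue; 384x512 float32, m along the optical axis (not along the pixel's ray), 0 where there is no reading.
- bot.get_calibration(name): a dict with "intrinsics" (3x3 intrinsics, pixels), "rvec" (rotation vector, rad) and "tvec" (3), from world to camera coordinates, as OpenCV has them. Camera axes: x right, y down, z forward; pixel columns grow to the right and rows downward; lengths in m; the calibration is good to about 2 mm. A picture is of the moment at which its call begins. get_calibration takes no time and is no camera call.
- bot.job_done(): hands the job in; it is judged then, once.
The state is a dict: "clock": time; "q": joint angles; "qvel": joint speeds; "tau": joint torques, N m; "tool_pos": TCP position; "tcp_rot": TCP orientation; "ft_force": force on the tool from outside, world axes, zero at the start; "ft_torque": the same for the moment, N m; "grip_width": finger opening in m; "finger_force": force on a finger pad.
Only numpy, scipy, OpenCV 4.12 (cv2) and the standard library are available. Lean on these libraries where they do the work, as an engineer would, in place of code of your own. Each camera call takes 0.05 s, during which the arm holds its last target. There are 200 camera calls.

## Working session

There is one attempt and no reset: what is moved stays moved. The work goes in short steps, Python scripts to look and compute and a tool call to move; the robot and the scene stay as the last step left them, time stands still between calls to the robot, and variables do not carry over. Pictures are saved under pics/ and viewed, at most 10 in all, crops included, and the job is handed in when it is done.

Besides the shell and the picture viewer there is one more tool, called after ">>>" by a JSON object that holds its "name" and its "arguments". servo_tool: Moves the arm, as the interface text tells. Its arguments: {"type":"object","properties":{"steps":{"type":"array"},"grip_force":{"type":"number"}},"required":["steps"]}

```bash
mkdir -p pics; cat > h.py <<'E'
import numpy as np, cv2
from bench import bot
def cap(n,tag):
    p,d=bot.capture(n); cv2.imwrite(f'pics/{tag}.png',p[:,:,::-1]); np.savez(f'{tag}.npz',p=p,d=d); return p,d
def world(n,d):
    c=bot.get_calibration(n); K=np.array(c['intrinsics']); R=cv2.Rodrigues(np.array(c['rvec'],float))[0]; t=np.array(c['tvec'],float).ravel()
    v,u=np.indices(d.shape); P=np.stack([(u-K[0,2])/K[0,0]*d,(v-K[1,2])/K[1,1]*d,d],-1)
    return (P-t)@R
E
python3 - <<'E'
from h import *
a,_=cap('top','t0'); b,_=cap('side','s0')
im=np.hstack([a,b])[:,:,::-1]; cv2.imwrite('pics/both0.png',cv2.resize(im,(800,300)))
for k,v in bot.sense().items(): print(k,np.round(v,3))
E
```

```text
clock 0.1
q [-78.181  30.276  82.149  -0.     67.69  -10.229]
qvel [ 0.028 -0.136 -0.204  0.043  0.075  0.01 ]
tau [ 0.0000e+00 -4.4331e+01 -1.7859e+01 -0.0000e+00  4.0000e-03 -0.0000e+00]
tool_pos [ 0.234 -0.579  0.23 ]
tcp_rot [-1.79887e+02 -2.00000e-02  2.20480e+01]
ft_force [0.191 0.164 0.382]
ft_torque [ 0.016 -0.011 -0.009]
finger_force 0.0
grip_width 0.085
```

View pics/t0.png

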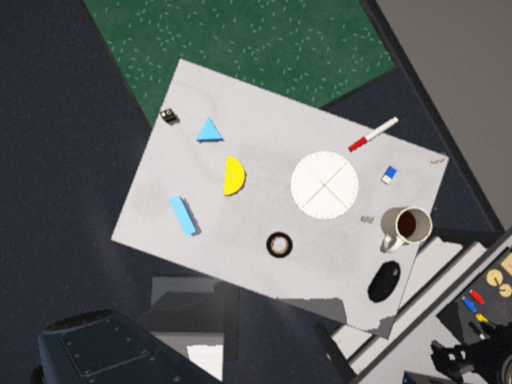

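View pics/s0.png

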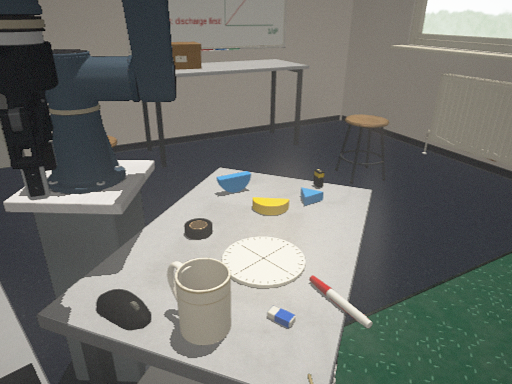

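The top view shows these candidates:
- **Blue bar (184,215):** the lens on its curved edge. The side view agrees, with a half-round at (234,182).
- **Yellow half-round (234,177):** the decoy.
- **Blue triangle (208,131):** the prism.
- **Blue/white block (389,175):** an eraser.

The ray disc is at (324,185) and the tape roll at (279,245). Only the blue bar fits the description, so I'll confirm it in a crop and measure.

```bash
cat >> h.py <<'E'
def lens(tag_t,cam='top',roi=None):
    p,d=tag_t; W=world(cam,d); hsv=cv2.cvtColor(p,cv2.COLOR_RGB2HSV)
    m=cv2.inRange(hsv,(90,80,60),(125,255,255)); 
    if roi: x0,y0,x1,y1=roi; k=np.zeros_like(m);k[y0:y1,x0:x1]=1; m=m*k
    return W,m>0
E
python3 - <<'E'
from h import *
a=np.load('t0.npz'); b=np.load('s0.npz')
A=a['p'][180:250,150:220]; B=b['p'][160:220,200:340]
cv2.imwrite('pics/crop0.png',np.hstack([cv2.resize(A,(350,350),interpolation=2),cv2.resize(B,(440,189),interpolation=2) if 0 else cv2.copyMakeBorder(cv2.resize(B,(440,189)),0,161,0,0,0)])[:,:,::-1])
def rep(n,P):
    c=P[:,:2].mean(0); u,s,vt=np.linalg.svd(P[:,:2]-c,full_matrices=False); q=(P[:,:2]-c)@vt.T
    print(n,len(P),'mean',P.mean(0).round(4),'z',np.percentile(P[:,2],[2,50,98]).round(4),'axis deg',np.degrees(np.arctan2(vt[0,1],vt[0,0])).round(1),'ext',np.ptp(q,axis=0).round(4),'midext',(c+((q.max(0)+q.min(0))/2)@vt).round(4))
    return c,vt
W,m=lens((a['p'],a['d']),'top',(150,180,220,250)); P=W[m]; top=P[P[:,2]>.035]
rep('lens top',P); c,vt=rep('lens top>35',top)
q=(top[:,:2]-c)@vt.T; print('tilt along length',np.degrees(np.arctan(np.polyfit(q[:,0],top[:,2],1)[0])))
Ws,ms=lens((b['p'],b['d']),'side',(205,165,260,200)); rep('lens side',Ws[ms])
# disc
g=a['p'].astype(int); 
k=np.zeros(g.shape[:2],bool);k[148:222,286:362]=1
k&=(W[...,2]>.004)&(W[...,2]<.02); 
n,l,st,ce=cv2.connectedComponentsWithStats(k.astype(np.uint8)); i=1+st[1:,4].argmax(); rep('disc',W[l==i])
e=cv2.minEnclosingCircle(W[l==i][:,:2].astype(np.float32)); print(e)
for n,r in dict(prism=(190,112,228,145),tape=(262,228,296,262),yel=(215,150,250,200)).items():
    Q=W[r[1]:r[3],r[0]:r[2]].reshape(-1,3); Q=Q[Q[:,2]>.01]; rep(n,Q)
E
```

```text
lens top 450 mean [ 0.4272 -0.0663  0.0455] z [0.0324 0.0442 0.048 ] axis deg -150.5 ext [0.1067 0.1467] midext [ 0.4485 -0.1218]
lens top>35 436 mean [ 0.4273 -0.0659  0.0461] z [0.039  0.0443 0.048 ] axis deg -150.3 ext [0.1071 0.1467] midext [ 0.4485 -0.1217]
tilt along length 12.895138754892763
lens side 485 mean [ 0.4285 -0.0795  0.033 ] z [0.0039 0.0332 0.0465] axis deg -87.7 ext [1.0779 0.0859] midext [ 0.4419 -0.4684]
disc 3535 mean [ 0.5065 -0.387   0.0079] z [0.0049 0.0079 0.0111] axis deg 159.1 ext [0.1582 0.1588] midext [ 0.5064 -0.3869]
((0.5068924427032471, -0.3872179687023163), 0.07994011044502258)
prism 329 mean [ 0.6178 -0.1165  0.0365] z [0.0136 0.0235 0.0276] axis deg 27.8 ext [0.2393 0.0546] midext [ 0.5409 -0.15  ]
tape 388 mean [ 0.3657 -0.283   0.0248] z [0.0134 0.0179 0.0215] axis deg -132.3 ext [0.131  0.0587] midext [ 0.3901 -0.2568]
yel 619 mean [ 0.5194 -0.1743  0.0393] z [0.0195 0.0235 0.0277] axis deg 4.0 ext [0.1325 0.0567] midext [ 0.5024 -0.1791]
```

View pics/crop0.png

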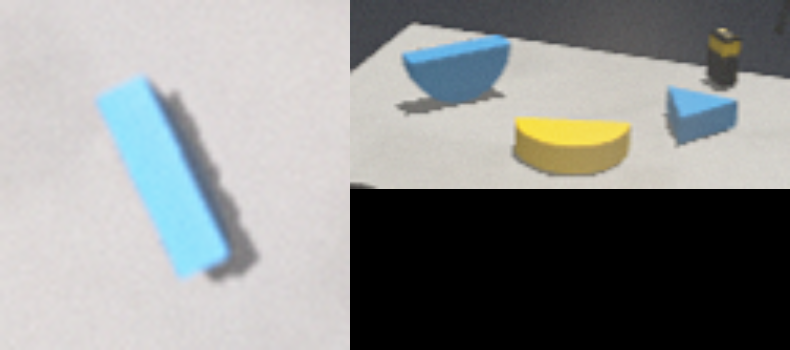

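Crop confirmed: the blue half-round stands on its curved edge, and the yellow one lies flat. Next I'll get clean numbers, filtering out depth outliers.

```bash
cat >> h.py <<'E'
def rect(P):
    P=P[np.linalg.norm(P-np.median(P,0),axis=1)<.06]
    (c,s,_)=r=cv2.minAreaRect((P[:,:2]*1000).astype(np.float32)); b=cv2.boxPoints(r)
    e=max([b[1]-b[0],b[2]-b[1]],key=np.linalg.norm)
    return 'centre mm %s size %s long axis %.1f deg, z %s, n %d'%(np.round(c,1),np.round(s,1),np.degrees(np.arctan2(e[1],e[0]))%180,(np.percentile(P[:,2],[2,50,98])*1000).round(1),len(P))
E
python3 - <<'E'
from h import *
a=np.load('t0.npz'); W,m=lens((a['p'],a['d']),'top',(150,180,220,250))
P=W[m]; T=P[(P[:,2]>.036)&(P[:,2]<.056)]; print(rect(P)); print('top face',rect(T))
for n,r in dict(prism=(190,112,228,145),tape=(262,228,296,262),yel=(215,150,250,200)).items():
    Q=W[r[1]:r[3],r[0]:r[2]].reshape(-1,3); print(n,rect(Q[(Q[:,2]>.011)&(Q[:,2]<.03)]))
t=cap('top','t1'); W,m=lens(t,'top',(150,180,220,250)); P=W[m]; P=P[(P[:,2]>.03)&(P[:,2]<.06)]; print('now',rect(P))
s=cap('side','s1'); W,m=lens(s,'side',(205,165,260,200)); P=W[m]; P=P[(P[:,2]<.06)]; print('side',rect(P))
E
```

```text
centre mm [427.6 -65. ] size [87.  24.1] long axis 27.3 deg, z [34.5 44.3 48. ], n 446
top face centre mm [427.6 -65. ] size [87.  24.1] long axis 27.3 deg, z [39.3 44.3 48. ], n 434
prism centre mm [ 617.2 -108.1] size [59.7 52.1] long axis 34.2 deg, z [15.1 23.5 26.8], n 321
tape centre mm [ 365.9 -283.5] size [58.6 58.5] long axis 46.1 deg, z [14.1 17.9 21.3], n 382
yel centre mm [ 521.1 -176.9] size [45.  89.8] long axis 176.1 deg, z [19.5 23.5 26.7], n 608
now centre mm [423.8 -66. ] size [87.2 24.4] long axis 27.8 deg, z [35.8 44.1 48. ], n 452
side centre mm [425.7 -68.2] size [91.  26.2] long axis 28.4 deg, z [ 4.4 33.  46.3], n 479
```

>>> {"name": "servo_tool", "arguments": {"steps": [{"x": 15,"y": 38,"z": -5,"az": 0.02,"fingers": 1},{"x": 30,"y": 76,"z": -10,"az": 0.04,"fingers": 1},{"x": 44,"y": 114,"z": -15,"az": 0.06,"fingers": 1},{"x": 58,"y": 152,"z": -20,"az": 0.08,"fingers": 1},{"x": 72,"y": 190,"z": -25,"az": 0.104,"fingers": 1},{"x": 86,"y": 228,"z": -30,"az": 0.104,"fingers": 1},{"x": 100,"y": 266,"z": -35,"az": 0.104,"fingers": 1},{"x": 115,"y": 304,"z": -40,"az": 0.104,"fingers": 1}]}}

```text
schema error: expected keys x, y, z, ax, ay, az, fingers
```

>>> {"name": "servo_tool", "arguments": {"steps": [{"x": 14,"y": 38,"z": -10,"fingers": 1},{"x": 28,"y": 76,"z": -22,"fingers": 1},{"x": 42,"y": 114,"z": -36,"fingers": 1},{"x": 56,"y": 152,"z": -52,"fingers": 1},{"x": 70,"y": 188,"z": -66,"fingers": 1},{"x": 76,"y": 209,"z": -80,"fingers": 1},{"x": 76,"y": 209,"z": -90,"fingers": 1},{"x": 76,"y": 209,"z": -90,"fingers": 1}]}}

```text
schema error: expected keys x, y, z, ax, ay, az, fingers
```

```bash
python3 - <<'E'
from h import *
t=cap('top','t2'); s=cap('side','s2')
cv2.imwrite('pics/c2.png',np.hstack([cv2.resize(t[0][150:280,120:250],(390,390)),cv2.resize(s[0][110:240,180:310],(390,390))])[:,:,::-1])
W,m=lens(s,'side',(205,165,260,200)); P=W[m]; P=P[(P[:,2]<.06)]; print('side',rect(P))
r=bot.sense(); print({k:np.round(r[k],3) for k in('clock','tool_pos','tcp_rot','q')})
E
```

```text
side centre mm [428.9 -67.7] size [89.2 25.6] long axis 27.7 deg, z [ 3.7 32.8 47.4], n 475
{'clock': np.float64(0.3), 'tool_pos': array([ 0.235, -0.579,  0.231]), 'tcp_rot': array([-1.79959e+02, -8.00000e-03,  2.20490e+01]), 'q': array([-78.179,  30.243,  82.11 ,   0.   ,  67.689, -10.228])}
```

View pics/c2.png

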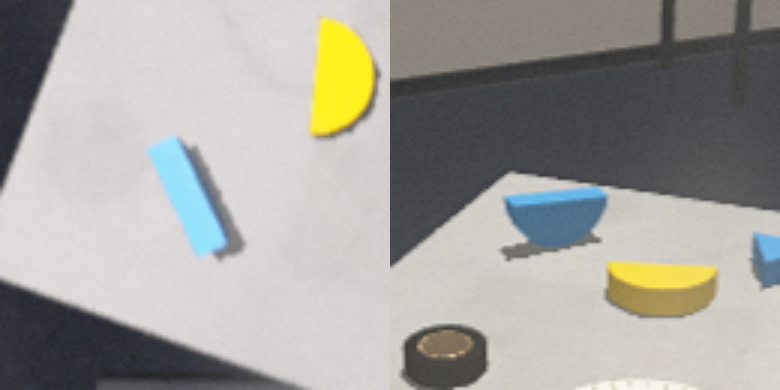

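The move was refused because every row needs all seven keys, so the picture shows the scene unmoved, with the lens at about (184,215) in the top view. I'll resend the moves with full rows.

>>> {"name": "servo_tool", "arguments": {"steps": [{"x": 15,"y": 38,"z": -5,"ax": 0,"ay": 0,"az": 0.02,"fingers": 1},{"x": 30,"y": 76,"z": -10,"ax": 0,"ay": 0,"az": 0.04,"fingers": 1},{"x": 44,"y": 114,"z": -15,"ax": 0,"ay": 0,"az": 0.06,"fingers": 1},{"x": 58,"y": 152,"z": -20,"ax": 0,"ay": 0,"az": 0.08,"fingers": 1},{"x": 72,"y": 190,"z": -25,"ax": 0,"ay": 0,"az": 0.104,"fingers": 1},{"x": 86,"y": 228,"z": -30,"ax": 0,"ay": 0,"az": 0.104,"fingers": 1},{"x": 100,"y": 266,"z": -35,"ax": 0,"ay": 0,"az": 0.104,"fingers": 1},{"x": 115,"y": 304,"z": -40,"ax": 0,"ay": 0,"az": 0.104,"fingers": 1}]}}

```text
clock: 0.97
tool_pos: [0.3499, -0.2736, 0.1913]
tcp_rot: [180.0, -0.0, 28.0]
ft_force: [0.9, -1.0, 0.5]
grip_width: 0.0854
finger_force: 0.0
```

>>> {"name": "servo_tool", "arguments": {"steps": [{"x": 14,"y": 38,"z": -10,"ax": 0,"ay": 0,"az": 0,"fingers": 1},{"x": 28,"y": 76,"z": -22,"ax": 0,"ay": 0,"az": 0,"fingers": 1},{"x": 42,"y": 114,"z": -36,"ax": 0,"ay": 0,"az": 0,"fingers": 1},{"x": 56,"y": 152,"z": -52,"ax": 0,"ay": 0,"az": 0,"fingers": 1},{"x": 70,"y": 188,"z": -66,"ax": 0,"ay": 0,"az": 0,"fingers": 1},{"x": 76,"y": 209,"z": -80,"ax": 0,"ay": 0,"az": 0,"fingers": 1},{"x": 76,"y": 209,"z": -90,"ax": 0,"ay": 0,"az": 0,"fingers": 1},{"x": 76,"y": 209,"z": -90,"ax": 0,"ay": 0,"az": 0,"fingers": 1}]}}

```text
clock: 1.63
tool_pos: [0.4249, -0.0643, 0.0999]
tcp_rot: [-179.8, 0.1, 28.2]
ft_force: [-0.2, 0.0, -0.3]
grip_width: 0.0852
finger_force: 0.0
```

```bash
python3 - <<'E'
from h import *
t=cap('top','t3'); s=cap('side','s3')
for i in range(2):
    W,m=lens(s,'side',(205,165,260,200)); P=W[m]; P=P[(P[:,2]<.06)]; print('side',rect(P)); s=cap('side','s3b')
r=bot.sense(); print({k:np.round(r[k],3) for k in('clock','tool_pos','tcp_rot','q','ft_force')})
E
```

```text
side centre mm [426.5 -68. ] size [91.6 26.3] long axis 27.1 deg, z [ 4.5 32.5 46.2], n 482
side centre mm [425.6 -68.6] size [90.3 27.9] long axis 27.8 deg, z [ 4.2 32.4 46.1], n 484
{'clock': np.float64(1.833), 'tool_pos': array([ 0.426, -0.067,  0.102]), 'tcp_rot': array([ 1.79926e+02, -5.30000e-02,  2.79370e+01]), 'q': array([-2.38670e+01,  2.94550e+01,  1.16119e+02, -7.00000e-03,
        3.43340e+01,  3.82030e+01]), 'ft_force': array([-1.152, -0.458, -0.091])}
```

>>> {"name": "servo_tool", "arguments": {"steps": [{"x": 0,"y": 0,"z": -25,"ax": 0,"ay": 0,"az": 0,"fingers": 1},{"x": 0,"y": 0,"z": -50,"ax": 0,"ay": 0,"az": 0,"fingers": 1},{"x": 0,"y": 0,"z": -70,"ax": 0,"ay": 0,"az": 0,"fingers": 1},{"x": 0,"y": 0,"z": -83,"ax": 0,"ay": 0,"az": 0,"fingers": 1},{"x": 0,"y": 0,"z": -83,"ax": 0,"ay": 0,"az": 0,"fingers": 0.2},{"x": 0,"y": 0,"z": -83,"ax": 0,"ay": 0,"az": 0,"fingers": -0.2},{"x": 0,"y": 0,"z": -83,"ax": 0,"ay": 0,"az": 0,"fingers": -0.4},{"x": 0,"y": 0,"z": -83,"ax": 0,"ay": 0,"az": 0,"fingers": -0.5}], "grip_force": 30}}

```text
clock: 2.5
tool_pos: [0.4264, -0.0669, 0.0194]
tcp_rot: [179.9, -0.1, 28.0]
ft_force: [0.4, -0.4, 1.6]
grip_width: 0.0389
finger_force: 0.0
```

>>> {"name": "servo_tool", "arguments": {"steps": [{"x": 0,"y": 0,"z": 0,"ax": 0,"ay": 0,"az": 0,"fingers": -0.6},{"x": 0,"y": 0,"z": 0,"ax": 0,"ay": 0,"az": 0,"fingers": -0.8},{"x": 0,"y": 0,"z": 0,"ax": 0,"ay": 0,"az": 0,"fingers": -1},{"x": 0,"y": 0,"z": 0,"ax": 0,"ay": 0,"az": 0,"fingers": -1},{"x": 0,"y": 0,"z": 0,"ax": 0,"ay": 0,"az": 0,"fingers": -1}], "grip_force": 30}}

```text
clock: 2.92
tool_pos: [0.4262, -0.0667, 0.0193]
tcp_rot: [179.9, -0.1, 28.0]
ft_force: [-1.1, -1.7, 7.5]
grip_width: 0.0233
finger_force: 35.1
```

```bash
python3 - <<'E'
from h import *
s=cap('side','s4'); W,m=lens(s,'side',(205,165,260,200)); P=W[m]; P=P[(P[:,2]<.06)]; print('side',rect(P))
cv2.imwrite('pics/c4.png',cv2.resize(s[0][110:220,170:310],(700,550))[:,:,::-1])
r=bot.sense(); print({k:np.round(r[k],3) for k in('clock','tool_pos','tcp_rot','grip_width','finger_force','ft_force')})
E
```

```text
side centre mm [427.1 -71.1] size [88.3 30. ] long axis 22.6 deg, z [ 2.4 32.1 45.9], n 365
{'clock': np.float64(2.967), 'tool_pos': array([ 0.426, -0.067,  0.019]), 'tcp_rot': array([ 1.79893e+02, -6.90000e-02,  2.80310e+01]), 'grip_width': np.float64(0.023), 'finger_force': np.float64(35.142), 'ft_force': array([-1.061, -1.784,  7.289])}
```

View pics/c4.png

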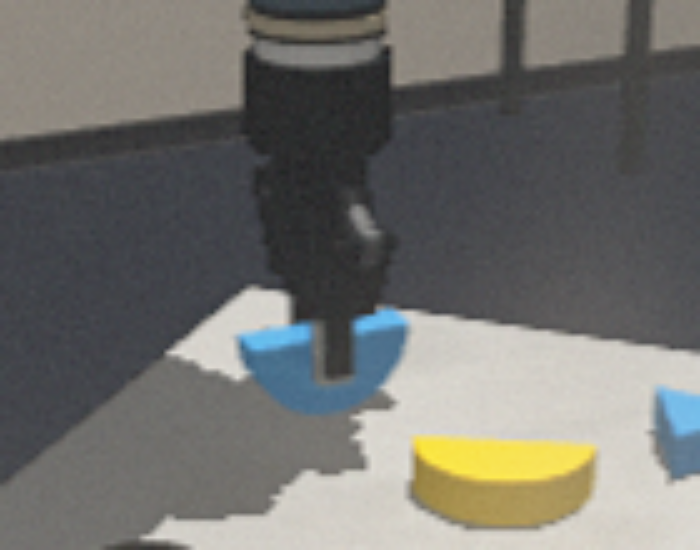

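The lens is held between the finger pads at about (237,178) in the side view, with its bottom still on the table and 35 N on the pads. Next: lift, carry it to the disc and yaw the closing line to radial.

>>> {"name": "servo_tool", "arguments": {"steps": [{"x": 0,"y": 0,"z": 15,"ax": 0,"ay": 0,"az": 0,"fingers": -1},{"x": 0,"y": 0,"z": 40,"ax": 0,"ay": 0,"az": 0,"fingers": -1},{"x": 3,"y": -10,"z": 70,"ax": 0,"ay": 0,"az": 0,"fingers": -1},{"x": 10,"y": -35,"z": 85,"ax": 0,"ay": 0,"az": 0.04,"fingers": -1},{"x": 19,"y": -65,"z": 90,"ax": 0,"ay": 0,"az": 0.08,"fingers": -1},{"x": 28,"y": -97,"z": 90,"ax": 0,"ay": 0,"az": 0.12,"fingers": -1},{"x": 37,"y": -129,"z": 90,"ax": 0,"ay": 0,"az": 0.16,"fingers": -1},{"x": 47,"y": -162,"z": 90,"ax": 0,"ay": 0,"az": 0.2,"fingers": -1}], "grip_force": 40}}

```text
clock: 3.63
tool_pos: [0.4725, -0.2292, 0.109]
tcp_rot: [180.0, -0.0, 39.6]
ft_force: [-0.4, -0.2, -0.3]
grip_width: 0.0231
finger_force: 39.8
```

>>> {"name": "servo_tool", "arguments": {"steps": [{"x": 9,"y": -33,"z": 0,"ax": 0,"ay": 0,"az": 0.03,"fingers": -1},{"x": 18,"y": -66,"z": 0,"ax": 0,"ay": 0,"az": 0.053,"fingers": -1},{"x": 27,"y": -99,"z": 0,"ax": 0,"ay": 0,"az": 0.053,"fingers": -1},{"x": 36,"y": -130,"z": 0,"ax": 0,"ay": 0,"az": 0.053,"fingers": -1},{"x": 44,"y": -155,"z": 0,"ax": 0,"ay": 0,"az": 0.053,"fingers": -1},{"x": 49,"y": -170,"z": 0,"ax": 0,"ay": 0,"az": 0.053,"fingers": -1},{"x": 51,"y": -177,"z": 0,"ax": 0,"ay": 0,"az": 0.053,"fingers": -1},{"x": 51,"y": -177,"z": 0,"ax": 0,"ay": 0,"az": 0.053,"fingers": -1}], "grip_force": 40}}

```text
clock: 4.3
tool_pos: [0.5236, -0.4065, 0.1081]
tcp_rot: [180.0, 0.0, 42.4]
ft_force: [0.0, -0.4, -1.0]
grip_width: 0.0235
finger_force: 39.8
```

>>> {"name": "servo_tool", "arguments": {"steps": [{"x": 0,"y": 0,"z": 0,"ax": -0.072,"ay": -0.066,"az": 0,"fingers": -1},{"x": 0,"y": 0,"z": 0,"ax": -0.145,"ay": -0.133,"az": 0,"fingers": -1},{"x": 0,"y": 0,"z": 0,"ax": -0.217,"ay": -0.199,"az": 0,"fingers": -1},{"x": 0,"y": 0,"z": 0,"ax": -0.29,"ay": -0.266,"az": 0,"fingers": -1},{"x": 0,"y": 0,"z": 0,"ax": -0.362,"ay": -0.332,"az": 0,"fingers": -1},{"x": 0,"y": 0,"z": 0,"ax": -0.434,"ay": -0.398,"az": 0,"fingers": -1},{"x": 0,"y": 0,"z": 0,"ax": -0.507,"ay": -0.465,"az": 0,"fingers": -1},{"x": 0,"y": 0,"z": 0,"ax": -0.579,"ay": -0.531,"az": 0,"fingers": -1}], "grip_force": 40}}

```text
clock: 4.97
tool_pos: [0.5423, -0.4183, 0.1461]
tcp_rot: [141.6, -0.2, 42.7]
ft_force: [0.7, -0.5, -0.9]
grip_width: 0.0232
finger_force: 40.5
```

```bash
python3 - <<'E'
from h import *
t=cap('top','t5');s=cap('side','s5')
cv2.imwrite('pics/c5.png',np.hstack([t[0][130:290,230:390],s[0][100:340,130:370][:, :]] if 0 else [cv2.resize(t[0][110:260,250:400],(390,390)),cv2.resize(s[0][90:310,150:370],(390,390))])[:,:,::-1])
W,m=lens(s,'side',(200,100,330,300)); P=W[m]; P=P[np.linalg.norm(P-np.median(P,0),axis=1)<.07]
print('lens low/high',P.min(0).round(4),P.max(0).round(4),'z pct',np.percentile(P[:,2],[1,5,95]).round(4),len(P))
c=P.mean(0);vt=np.linalg.svd(P-c,full_matrices=False)[2]; print('normal-ish',vt.round(2))
r=bot.sense(); print({k:np.round(r[k],3) for k in('clock','tool_pos','tcp_rot','q','grip_width','finger_force','ft_force')})
E
```

```text
lens low/high [ 0.5007 -0.4546  0.1412] [ 0.5791 -0.3902  0.1793] z pct [0.1451 0.1476 0.1773] 713
normal-ish [[-0.8  -0.59  0.05]
 [-0.36  0.56  0.75]
 [-0.47  0.58 -0.66]]
{'clock': np.float64(5.067), 'tool_pos': array([ 0.546, -0.423,  0.152]), 'tcp_rot': array([140.843,  -0.191,  42.775]), 'q': array([-4.69740e+01,  3.47570e+01,  1.06032e+02, -1.04310e+01,
        5.50000e-02,  1.07470e+01]), 'grip_width': np.float64(0.023), 'finger_force': np.float64(40.615), 'ft_force': array([ 0.542, -0.565, -0.32 ])}
```

View pics/c5.png

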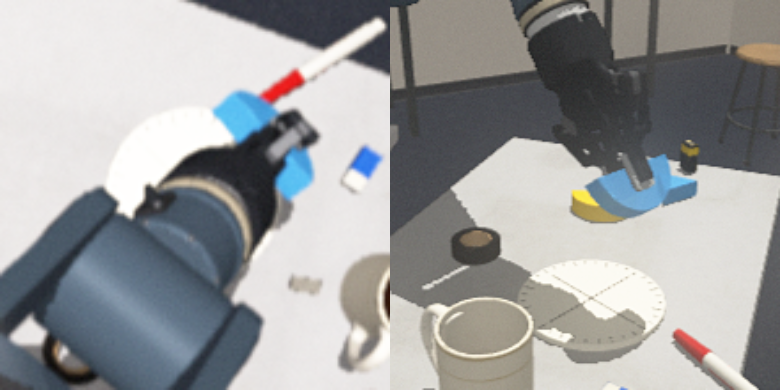

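The wrist joint hit its range at 39° of outward tilt. The lens is still held, at about (265,135) in the top view. I'll turn back and tilt the other way, with the tool pointing towards the robot.

>>> {"name": "servo_tool", "arguments": {"steps": [{"x": 0,"y": 0,"z": 0,"ax": 0.072,"ay": 0.066,"az": 0,"fingers": -1},{"x": 0,"y": 0,"z": 0,"ax": 0.145,"ay": 0.133,"az": 0,"fingers": -1},{"x": 0,"y": 0,"z": 0,"ax": 0.217,"ay": 0.199,"az": 0,"fingers": -1},{"x": 0,"y": 0,"z": 0,"ax": 0.29,"ay": 0.266,"az": 0,"fingers": -1},{"x": 0,"y": 0,"z": 0,"ax": 0.362,"ay": 0.332,"az": 0,"fingers": -1},{"x": 0,"y": 0,"z": 0,"ax": 0.434,"ay": 0.398,"az": 0,"fingers": -1},{"x": 0,"y": 0,"z": 0,"ax": 0.507,"ay": 0.465,"az": 0,"fingers": -1},{"x": 0,"y": 0,"z": 0,"ax": 0.579,"ay": 0.531,"az": 0,"fingers": -1}], "grip_force": 40}}

```text
clock: 5.73
tool_pos: [0.5453, -0.4215, 0.1496]
tcp_rot: [-173.6, -0.4, 42.6]
ft_force: [-0.2, 0.0, -2.1]
grip_width: 0.0233
finger_force: 40.6
```

```bash
python3 - <<'E'
from h import *
r=bot.sense(); print({k:np.round(r[k],3) for k in('clock','tool_pos','tcp_rot','q','grip_width','finger_force','ft_force')})
E
```

```text
{'clock': np.float64(5.733), 'tool_pos': array([ 0.545, -0.422,  0.15 ]), 'tcp_rot': array([-173.58 ,   -0.357,   42.595]), 'q': array([-47.143,  42.813,  70.747,   0.402,  72.858,   0.102]), 'grip_width': np.float64(0.023), 'finger_force': np.float64(40.557), 'ft_force': array([-0.179,  0.038, -2.079])}
```

>>> {"name": "servo_tool", "arguments": {"steps": [{"x": -10,"y": 10,"z": 0,"ax": 0.062,"ay": 0.057,"az": 0,"fingers": -1},{"x": -20,"y": 19,"z": 0,"ax": 0.124,"ay": 0.114,"az": 0,"fingers": -1},{"x": -30,"y": 29,"z": -5,"ax": 0.186,"ay": 0.171,"az": 0,"fingers": -1},{"x": -40,"y": 38,"z": -12,"ax": 0.248,"ay": 0.228,"az": 0,"fingers": -1},{"x": -48,"y": 46,"z": -20,"ax": 0.31,"ay": 0.284,"az": 0,"fingers": -1},{"x": -54,"y": 52,"z": -28,"ax": 0.373,"ay": 0.341,"az": 0,"fingers": -1},{"x": -56,"y": 54,"z": -35,"ax": 0.435,"ay": 0.398,"az": 0,"fingers": -1},{"x": -56,"y": 54,"z": -40,"ax": 0.497,"ay": 0.455,"az": 0,"fingers": -1}], "grip_force": 40}}

```text
clock: 6.4
tool_pos: [0.4888, -0.3672, 0.1087]
tcp_rot: [-134.9, -0.4, 42.4]
ft_force: [-0.3, -0.7, -2.1]
grip_width: 0.0236
finger_force: 40.6
```

```bash
python3 - <<'E'
from h import *
t=cap('top','t6');s=cap('side','s6')
cv2.imwrite('pics/c6.png',np.hstack([cv2.resize(t[0][110:260,250:400],(390,390)),cv2.resize(s[0][90:310,150:370],(390,390))])[:,:,::-1])
W,m=lens(s,'side',(200,100,330,300)); P=W[m]; P=P[np.linalg.norm(P-np.median(P,0),axis=1)<.07]
print('lens low/high',P.min(0).round(4),P.max(0).round(4),'z pct',np.percentile(P[:,2],[1,5,95]).round(4),len(P))
r=bot.sense(); print({k:np.round(r[k],3) for k in('clock','tool_pos','tcp_rot','q','grip_width','finger_force','ft_force')})
E
```

```text
lens low/high [ 0.4605 -0.4279  0.0857] [ 0.5193 -0.3579  0.156 ] z pct [0.0894 0.1032 0.1288] 461
{'clock': np.float64(6.5), 'tool_pos': array([ 0.489, -0.368,  0.104]), 'tcp_rot': array([-134.86 ,   -0.331,   42.375]), 'q': array([-4.75600e+01,  5.86780e+01,  5.58470e+01,  2.99000e-01,
        1.10615e+02, -8.30000e-02]), 'grip_width': np.float64(0.023), 'finger_force': np.float64(40.617), 'ft_force': array([ 0.129, -0.316, -1.957])}
```

View pics/c6.png

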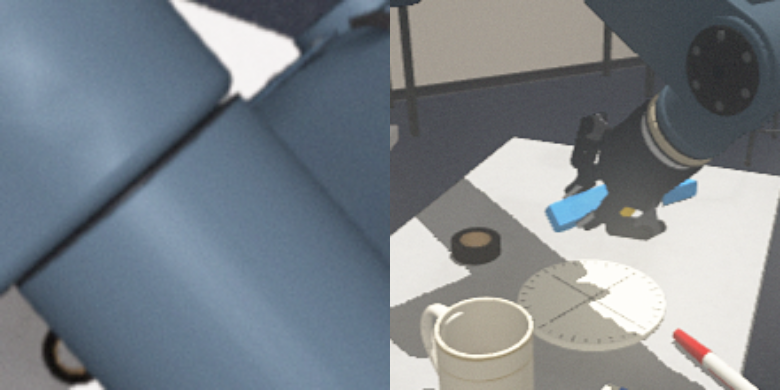

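The lens is held at 45°, gripper on its outer side, low edge at about (235,217) in the full side view, above the disc. Lowering.

>>> {"name": "servo_tool", "arguments": {"steps": [{"x": 0,"y": 0,"z": -15,"ax": 0,"ay": 0,"az": 0,"fingers": -1},{"x": 0,"y": 0,"z": -32,"ax": 0,"ay": 0,"az": 0,"fingers": -1},{"x": 0,"y": 0,"z": -48,"ax": 0,"ay": 0,"az": 0,"fingers": -1},{"x": 0,"y": 0,"z": -60,"ax": 0,"ay": 0,"az": 0,"fingers": -1},{"x": 0,"y": 0,"z": -66,"ax": 0,"ay": 0,"az": 0,"fingers": -1},{"x": 0,"y": 0,"z": -69,"ax": 0,"ay": 0,"az": 0,"fingers": -1},{"x": 0,"y": 0,"z": -69,"ax": 0,"ay": 0,"az": 0,"fingers": -1}], "grip_force": 40}}

```text
clock: 7.08
tool_pos: [0.4891, -0.3692, 0.0397]
tcp_rot: [-135.3, -0.2, 42.3]
ft_force: [0.5, -1.1, -1.3]
grip_width: 0.0235
finger_force: 40.6
```

>>> {"name": "servo_tool", "arguments": {"steps": [{"x": 0,"y": 0,"z": -1,"ax": 0,"ay": 0,"az": 0,"fingers": -1},{"x": 0,"y": 0,"z": -2,"ax": 0,"ay": 0,"az": 0,"fingers": -1},{"x": 0,"y": 0,"z": -2,"ax": 0,"ay": 0,"az": 0,"fingers": -1},{"x": 0,"y": 0,"z": -2,"ax": 0,"ay": 0,"az": 0,"fingers": -1}], "grip_force": 40}}

```text
clock: 7.42
tool_pos: [0.4896, -0.3698, 0.0388]
tcp_rot: [-135.4, -0.2, 42.3]
ft_force: [1.0, 0.4, -1.3]
grip_width: 0.0233
finger_force: 40.6
```

>>> {"name": "servo_tool", "arguments": {"steps": [{"x": 0,"y": 0,"z": -3,"ax": 0,"ay": 0,"az": 0,"fingers": -1},{"x": 0,"y": 0,"z": -5,"ax": 0,"ay": 0,"az": 0,"fingers": -1},{"x": 0,"y": 0,"z": -6,"ax": 0,"ay": 0,"az": 0,"fingers": -1},{"x": 0,"y": 0,"z": -6,"ax": 0,"ay": 0,"az": 0,"fingers": -1}], "grip_force": 40}}

```text
clock: 7.75
tool_pos: [0.4892, -0.3693, 0.0318]
tcp_rot: [-135.3, -0.2, 42.3]
ft_force: [0.6, 0.1, -1.5]
grip_width: 0.0233
finger_force: 40.6
```

>>> {"name": "servo_tool", "arguments": {"steps": [{"x": 0,"y": 0,"z": -1,"ax": 0,"ay": 0,"az": 0,"fingers": -1},{"x": 0,"y": 0,"z": -2,"ax": 0,"ay": 0,"az": 0,"fingers": -1},{"x": 0,"y": 0,"z": -2,"ax": 0,"ay": 0,"az": 0,"fingers": -1}], "grip_force": 40}}

```text
clock: 8.0
tool_pos: [0.4893, -0.3694, 0.03]
tcp_rot: [-135.3, -0.2, 42.3]
ft_force: [-0.3, 0.0, -1.5]
grip_width: 0.0233
finger_force: 40.6
```

>>> {"name": "servo_tool", "arguments": {"steps": [{"x": 0,"y": 0,"z": -1,"ax": 0,"ay": 0,"az": 0,"fingers": -1},{"x": 0,"y": 0,"z": -2,"ax": 0,"ay": 0,"az": 0,"fingers": -1},{"x": 0,"y": 0,"z": -2,"ax": 0,"ay": 0,"az": 0,"fingers": -1}], "grip_force": 40}}

```text
clock: 8.25
tool_pos: [0.4894, -0.3695, 0.0293]
tcp_rot: [-135.3, -0.2, 42.3]
ft_force: [0.9, 0.3, 3.3]
grip_width: 0.0234
finger_force: 41.1
```

```bash
python3 - <<'E'
from h import *
s=cap('side','s7')
cv2.imwrite('pics/c7.png',cv2.resize(s[0][160:310,190:390],(800,600))[:,:,::-1])
W,m=lens(s,'side',(200,160,330,300)); P=W[m]; P=P[np.linalg.norm(P-np.median(P,0),axis=1)<.07]
print('z pct',np.percentile(P[:,2],[0,1,5,95]).round(4),len(P))
r=bot.sense(); print({k:np.round(r[k],3) for k in('clock','tool_pos','tcp_rot','q','grip_width','finger_force','ft_force')})
E
```

```text
z pct [0.007  0.0186 0.0358 0.055 ] 433
{'clock': np.float64(8.3), 'tool_pos': array([ 0.489, -0.37 ,  0.029]), 'tcp_rot': array([-135.308,   -0.197,   42.336]), 'q': array([-4.75800e+01,  6.38480e+01,  5.58440e+01,  2.06000e-01,
        1.05001e+02, -2.60000e-02]), 'grip_width': np.float64(0.023), 'finger_force': np.float64(41.107), 'ft_force': array([ 0.64 , -0.372,  5.074])}
```

View pics/c7.png

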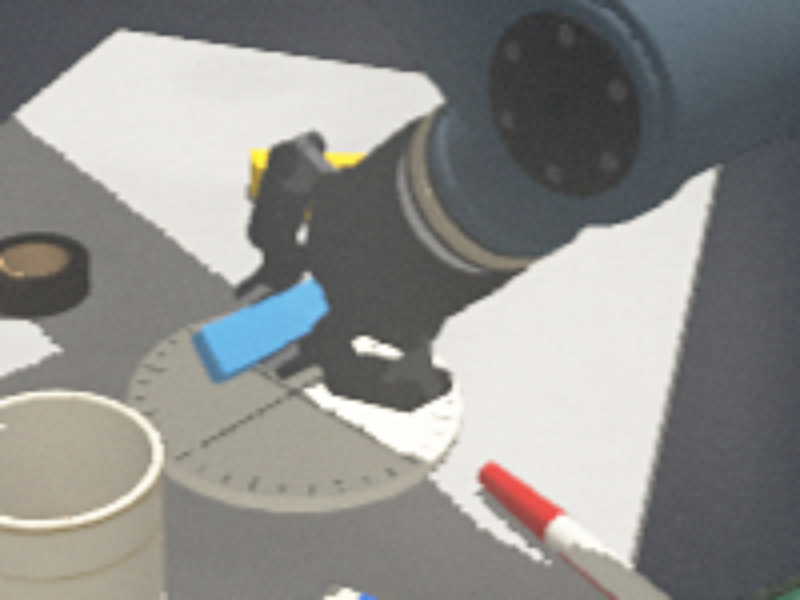

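The lens's low edge touches the disc (about 6 N), at full-frame (244,255), with the lower finger on the outer side. Now I'll open slowly while raising, so the lower finger backs off level and the lens leans on it.

>>> {"name": "servo_tool", "arguments": {"steps": [{"x": 0,"y": 0,"z": 1,"ax": 0,"ay": 0,"az": 0,"fingers": -0.4},{"x": 0,"y": 0,"z": 2.5,"ax": 0,"ay": 0,"az": 0,"fingers": -0.35},{"x": 0,"y": 0,"z": 3,"ax": 0,"ay": 0,"az": 0,"fingers": -0.3},{"x": 0,"y": 0,"z": 4,"ax": 0,"ay": 0,"az": 0,"fingers": -0.25},{"x": 0,"y": 0,"z": 4.5,"ax": 0,"ay": 0,"az": 0,"fingers": -0.2},{"x": 0,"y": 0,"z": 5.5,"ax": 0,"ay": 0,"az": 0,"fingers": -0.15},{"x": 0,"y": 0,"z": 6,"ax": 0,"ay": 0,"az": 0,"fingers": -0.1},{"x": 0,"y": 0,"z": 6,"ax": 0,"ay": 0,"az": 0,"fingers": -0.1}], "grip_force": 20}}

```text
clock: 8.97
tool_pos: [0.4894, -0.3696, 0.0343]
tcp_rot: [-135.4, -0.2, 42.3]
ft_force: [0.9, -0.1, 0.0]
grip_width: 0.0385
finger_force: 0.1
```

```bash
python3 - <<'E'
from h import *
s=cap('side','s8')
cv2.imwrite('pics/c8.png',cv2.resize(s[0][160:310,190:390],(800,600))[:,:,::-1])
r=bot.sense(); print({k:np.round(r[k],3) for k in('clock','tool_pos','tcp_rot','grip_width','finger_force','ft_force')})
E
```

```text
{'clock': np.float64(9.017), 'tool_pos': array([ 0.489, -0.37 ,  0.034]), 'tcp_rot': array([-135.364,   -0.195,   42.339]), 'grip_width': np.float64(0.039), 'finger_force': np.float64(0.128), 'ft_force': array([ 0.246, -0.383, -0.736])}
```

View pics/c8.png

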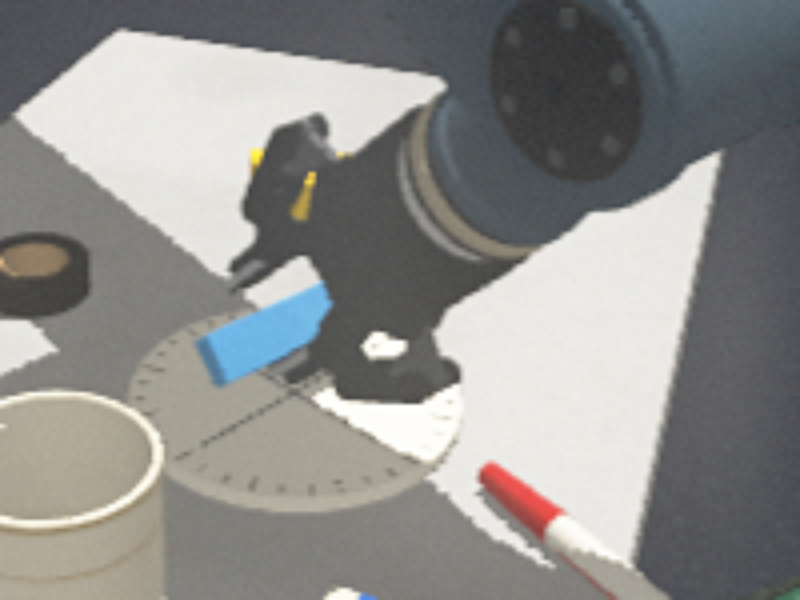

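The lens now leans on the lower finger, its near corner at about (244,254) full-frame, and the upper finger is clear. Backing the lower finger outward slowly.

>>> {"name": "servo_tool", "arguments": {"steps": [{"x": 2,"y": -2,"z": 1,"ax": 0,"ay": 0,"az": 0,"fingers": -0.05},{"x": 4,"y": -4,"z": 2,"ax": 0,"ay": 0,"az": 0,"fingers": 0},{"x": 6,"y": -6,"z": 3,"ax": 0,"ay": 0,"az": 0,"fingers": 0.05},{"x": 8,"y": -8,"z": 4,"ax": 0,"ay": 0,"az": 0,"fingers": 0.1},{"x": 10,"y": -10,"z": 4,"ax": 0,"ay": 0,"az": 0,"fingers": 0.1},{"x": 12,"y": -12,"z": 4,"ax": 0,"ay": 0,"az": 0,"fingers": 0.1},{"x": 13,"y": -14,"z": 4,"ax": 0,"ay": 0,"az": 0,"fingers": 0.1},{"x": 13,"y": -14,"z": 4,"ax": 0,"ay": 0,"az": 0,"fingers": 0.1}], "grip_force": 20}}

```text
clock: 9.68
tool_pos: [0.5026, -0.384, 0.0381]
tcp_rot: [-135.4, -0.2, 42.3]
ft_force: [0.3, -0.2, -0.7]
grip_width: 0.0468
finger_force: 0.2
```

```bash
python3 - <<'E'
from h import *
s=cap('side','s9')
cv2.imwrite('pics/c9.png',cv2.resize(s[0][160:310,190:390],(800,600))[:,:,::-1])
r=bot.sense(); print({k:np.round(r[k],3) for k in('clock','tool_pos','tcp_rot','grip_width','finger_force','ft_force')})
E
```

```text
{'clock': np.float64(9.733), 'tool_pos': array([ 0.503, -0.384,  0.038]), 'tcp_rot': array([-135.373,   -0.193,   42.329]), 'grip_width': np.float64(0.047), 'finger_force': np.float64(0.208), 'ft_force': array([ 0.763, -0.25 , -0.134])}
```

View pics/c9.png

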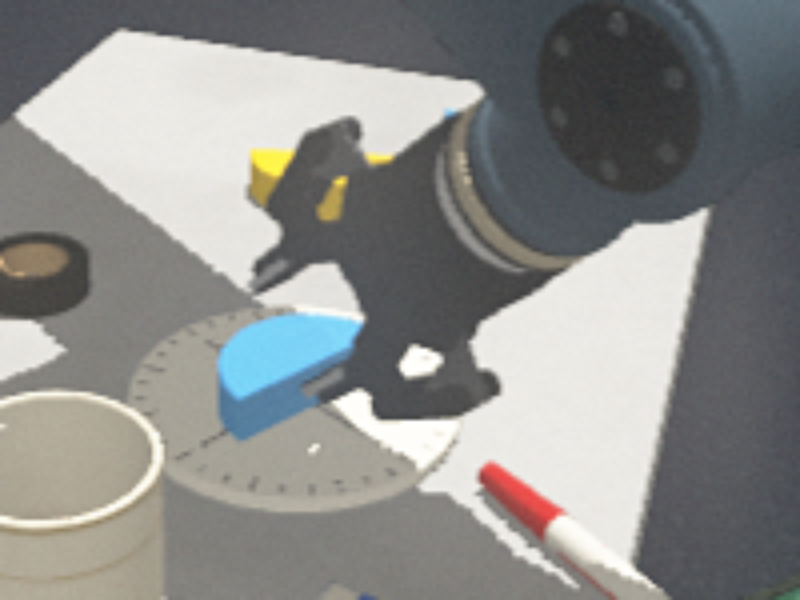

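That was the tenth and last picture: the lens lies nearly flat on the disc at about (262,250) full-frame, with the fingertip at its straight face. From here I'll use depth only.

```bash
cat >> h.py <<'E'
def face(s,cam='side',roi=(230,225,300,275)):
    W,m=lens(s,cam,roi); P=W[m]; P=P[(P[:,2]>.0)&(P[:,2]<.08)]; med=np.median(P,0); P=P[np.linalg.norm(P-med,axis=1)<.06]
    T=P
    for th in (.01,.006,.004,.003):
        A=np.c_[T[:,:2],np.ones(len(T))]; k=np.linalg.lstsq(A,T[:,2],rcond=None)[0]
        r=P[:,2]-np.c_[P[:,:2],np.ones(len(P))]@k; T=P[(abs(r)<th)|((r>0)&(r<th))] if th>.004 else P[abs(r)<th]
    n=np.r_[-k[:2],1]; n/=np.linalg.norm(n)
    return T,n
E
python3 - <<'E'
from h import *
z=np.load('s9.npz'); W,m=lens((z['p'],z['d']),'side',(240,236,283,272))
P=W[m]
# upper face = bright-blue pixels
hsv=cv2.cvtColor(z['p'],cv2.COLOR_RGB2HSV); V=hsv[...,2][m]; print('V',np.percentile(V,[5,25,50,75,95]))
B=P[V>np.percentile(V,50)]; B=B[np.linalg.norm(B-np.median(B,0),axis=1)<.05]
k=np.linalg.lstsq(np.c_[B[:,:2]-B[:,:2].mean(0),np.ones(len(B))],B[:,2],rcond=None)[0]
print('face z',k[2],'tilt deg along u',np.degrees(np.arctan(k[:2]@[.676,-.737])),'lat',np.degrees(np.arctan(k[:2]@[.737,.676])),'res',len(B)); print(rect(B), np.percentile(P[:,2],[1,50,99]))
E
```

```text
V [153. 160. 247. 248. 250.]
face z 0.03195953690794322 tilt deg along u 0.2623359704737521 lat 0.03437884560641982 res 269
centre mm [ 498.7 -384.5] size [80.4 42.8] long axis 42.3 deg, z [30.6 32.  33.3], n 269 [0.00849841 0.03141716 0.06002256]
```

The lens is flat: face at z = 32 mm, tilt 0.3°. I'll withdraw outward, then up, and clear the view.

>>> {"name": "servo_tool", "arguments": {"steps": [{"x": 5,"y": -5,"z": 1,"ax": 0,"ay": 0,"az": 0,"fingers": 0.1},{"x": 11,"y": -12,"z": 4,"ax": 0,"ay": 0,"az": 0,"fingers": 0.1},{"x": 18,"y": -20,"z": 10,"ax": 0,"ay": 0,"az": 0,"fingers": 0.1},{"x": 25,"y": -27,"z": 25,"ax": 0,"ay": 0,"az": 0,"fingers": 0.1},{"x": 25,"y": -27,"z": 50,"ax": 0,"ay": 0,"az": 0,"fingers": 0.1},{"x": 25,"y": -27,"z": 80,"ax": 0,"ay": 0,"az": 0,"fingers": 0.1},{"x": 25,"y": -27,"z": 110,"ax": 0,"ay": 0,"az": 0,"fingers": 0.1},{"x": 25,"y": -27,"z": 140,"ax": 0,"ay": 0,"az": 0,"fingers": 0.1}], "grip_force": 20}}

```text
clock: 10.4
tool_pos: [0.527, -0.4102, 0.1793]
tcp_rot: [-135.3, -0.2, 42.3]
ft_force: [0.2, -1.1, -0.7]
grip_width: 0.0471
finger_force: 0.0
```

>>> {"name": "servo_tool", "arguments": {"steps": [{"x": 0,"y": 20,"z": 15,"ax": -0.08,"ay": -0.074,"az": 0,"fingers": 0.1},{"x": 0,"y": 50,"z": 30,"ax": -0.16,"ay": -0.148,"az": 0,"fingers": 0.1},{"x": 0,"y": 85,"z": 40,"ax": -0.24,"ay": -0.222,"az": 0,"fingers": 0.1},{"x": 0,"y": 120,"z": 50,"ax": -0.32,"ay": -0.296,"az": 0,"fingers": 0.1},{"x": 0,"y": 155,"z": 50,"ax": -0.4,"ay": -0.37,"az": 0,"fingers": 0.1},{"x": 0,"y": 190,"z": 50,"ax": -0.48,"ay": -0.444,"az": 0,"fingers": 0.1},{"x": 0,"y": 225,"z": 50,"ax": -0.56,"ay": -0.518,"az": 0,"fingers": 0.1},{"x": 0,"y": 250,"z": 50,"ax": -0.579,"ay": -0.531,"az": 0,"fingers": 0.1}], "grip_force": 20}}

```text
clock: 11.07
tool_pos: [0.523, -0.1547, 0.229]
tcp_rot: [179.7, -0.3, 42.7]
ft_force: [-1.1, 0.5, -0.7]
grip_width: 0.0473
finger_force: 0.0
```

```bash
cat > fin.py <<'E'
from h import *
t=cap('top','t10');s=cap('side','s10')
for n,c,roi in (('top',t,(280,140,370,230)),('side',s,(215,220,310,285))):
    W,m=lens(c,n,roi); P=W[m]; V=c[0].max(2)[m]; B=P[(V>215)&(P[:,2]>.02)&(P[:,2]<.045)]; print(n,rect(B) if len(B)>20 else len(B))
W=world('top',t[1])
k=(W[...,2]>.004)&(W[...,2]<.045)&(np.hypot(W[...,0]-.5065,W[...,1]+.387)<.1); k[:140]=0
print('disc circle',cv2.minEnclosingCircle((W[k][:,:2]*1000).astype(np.float32)),k.sum())
for n,r in dict(prism=(190,112,228,145),tape=(262,228,296,262)).items():
    Q=W[r[1]:r[3],r[0]:r[2]].reshape(-1,3); Q=Q[(Q[:,2]>.011)&(Q[:,2]<.03)]; print(n,rect(Q) if len(Q)>20 else len(Q))
r=bot.sense(); print({k:np.round(r[k],3) for k in('clock','tool_pos','tcp_rot','q','ft_force')})
E
python3 fin.py
```

```text
top centre mm [ 499.5 -380.4] size [86.  42.2] long axis 41.6 deg, z [28.3 31.8 34.9], n 559
side centre mm [ 499.7 -383.9] size [86.  42.1] long axis 44.2 deg, z [30.6 32.  33.3], n 434
disc circle ((503.21929931640625, -387.2077331542969), 94.22772216796875) 3564
prism 0
tape centre mm [ 364.8 -283.7] size [57.4 60. ] long axis 90.6 deg, z [14.2 18.  21.7], n 379
{'clock': np.float64(11.167), 'tool_pos': array([ 0.524, -0.154,  0.229]), 'tcp_rot': array([179.843,  -0.259,  42.846]), 'q': array([-28.235,  24.263,  93.73 ,   0.22 ,  61.775,  18.816]), 'ft_force': array([ 0.223,  0.918, -0.103])}
```

The lens is flat but about 6–9 mm off centre. There's plenty of time, so I'll centre it with a gentle squeeze of the fingers about the disc's middle.

>>> {"name": "servo_tool", "arguments": {"steps": [{"x": -3,"y": -35,"z": 0,"ax": 0,"ay": 0,"az": 0,"fingers": 1},{"x": -6,"y": -70,"z": 0,"ax": 0,"ay": 0,"az": 0,"fingers": 1},{"x": -9,"y": -105,"z": -15,"ax": 0,"ay": 0,"az": 0,"fingers": 1},{"x": -12,"y": -140,"z": -35,"ax": 0,"ay": 0,"az": 0,"fingers": 1},{"x": -15,"y": -175,"z": -55,"ax": 0,"ay": 0,"az": 0,"fingers": 1},{"x": -18,"y": -205,"z": -80,"ax": 0,"ay": 0,"az": 0,"fingers": 1},{"x": -20,"y": -225,"z": -105,"ax": 0,"ay": 0,"az": 0,"fingers": 1},{"x": -20,"y": -230,"z": -120,"ax": 0,"ay": 0,"az": 0,"fingers": 1}]}}

```text
clock: 11.83
tool_pos: [0.5058, -0.3953, 0.1055]
tcp_rot: [179.7, -0.2, 42.3]
ft_force: [-0.6, -0.5, -0.1]
grip_width: 0.0853
finger_force: 0.0
```

>>> {"name": "servo_tool", "arguments": {"steps": [{"x": 0,"y": 0,"z": -10,"ax": 0,"ay": 0,"az": 0,"fingers": 1},{"x": 0,"y": 0,"z": -20,"ax": 0,"ay": 0,"az": 0,"fingers": 1},{"x": 0,"y": 0,"z": -20,"ax": 0,"ay": 0,"az": 0,"fingers": 1}]}}

```text
clock: 12.08
tool_pos: [0.5066, -0.3883, 0.0865]
tcp_rot: [179.9, -0.3, 42.6]
ft_force: [-0.6, 0.6, -0.6]
grip_width: 0.0858
finger_force: 0.0
```

```bash
python3 - <<'E'
from h import *
r=bot.sense(); print({k:np.round(r[k],4) for k in('clock','tool_pos','tcp_rot','grip_width','ft_force')})
E
```

```text
{'clock': np.float64(12.0833), 'tool_pos': array([ 0.5066, -0.3883,  0.0865]), 'tcp_rot': array([179.9018,  -0.2888,  42.5757]), 'grip_width': np.float64(0.0858), 'ft_force': array([-0.6043,  0.5551, -0.6443])}
```

>>> {"name": "servo_tool", "arguments": {"steps": [{"x": -2.5,"y": 4,"z": -10,"ax": 0,"ay": 0,"az": 0,"fingers": 1},{"x": -2.5,"y": 4,"z": -28,"ax": 0,"ay": 0,"az": 0,"fingers": 1},{"x": -2.5,"y": 4,"z": -45,"ax": 0,"ay": 0,"az": 0,"fingers": 1},{"x": -2.5,"y": 4,"z": -60,"ax": 0,"ay": 0,"az": 0,"fingers": 1},{"x": -2.5,"y": 4,"z": -69,"ax": 0,"ay": 0,"az": 0,"fingers": 1},{"x": -2.5,"y": 4,"z": -73,"ax": 0,"ay": 0,"az": 0,"fingers": 1},{"x": -2.5,"y": 4,"z": -73,"ax": 0,"ay": 0,"az": 0,"fingers": 0.7},{"x": -2.5,"y": 4,"z": -73,"ax": 0,"ay": 0,"az": 0,"fingers": 0.5}], "grip_force": 20}}

```text
clock: 12.75
tool_pos: [0.5056, -0.3865, 0.0162]
tcp_rot: [179.6, -0.3, 42.6]
ft_force: [0.1, 0.4, -0.2]
grip_width: 0.0646
finger_force: 0.0
```

>>> {"name": "servo_tool", "arguments": {"steps": [{"x": 0,"y": 0,"z": 0,"ax": 0,"ay": 0,"az": 0,"fingers": 0.4},{"x": 0,"y": 0,"z": 0,"ax": 0,"ay": 0,"az": 0,"fingers": 0.35},{"x": 0,"y": 0,"z": 0,"ax": 0,"ay": 0,"az": 0,"fingers": 0.3},{"x": 0,"y": 0,"z": 0,"ax": 0,"ay": 0,"az": 0,"fingers": 0.25},{"x": 0,"y": 0,"z": 0,"ax": 0,"ay": 0,"az": 0,"fingers": 0.2},{"x": 0,"y": 0,"z": 0,"ax": 0,"ay": 0,"az": 0,"fingers": 0.15},{"x": 0,"y": 0,"z": 0,"ax": 0,"ay": 0,"az": 0,"fingers": 0.1},{"x": 0,"y": 0,"z": 0,"ax": 0,"ay": 0,"az": 0,"fingers": 0.05}], "grip_force": 20}}

```text
clock: 13.42
tool_pos: [0.5048, -0.3866, 0.0152]
tcp_rot: [179.6, -0.3, 42.5]
ft_force: [-0.0, 0.9, 0.1]
grip_width: 0.0448
finger_force: 0.5
```

>>> {"name": "servo_tool", "arguments": {"steps": [{"x": 0,"y": 0,"z": 0,"ax": 0,"ay": 0,"az": 0,"fingers": 0.2},{"x": 0,"y": 0,"z": 0,"ax": 0,"ay": 0,"az": 0,"fingers": 0.4},{"x": 0,"y": 0,"z": 0,"ax": 0,"ay": 0,"az": 0,"fingers": 0.7},{"x": 0,"y": 0,"z": 0,"ax": 0,"ay": 0,"az": 0,"fingers": 0.8},{"x": 0,"y": 0,"z": 15,"ax": 0,"ay": 0,"az": 0,"fingers": 0.8},{"x": 0,"y": 0,"z": 45,"ax": 0,"ay": 0,"az": 0,"fingers": 0.8},{"x": 0,"y": 0,"z": 80,"ax": 0,"ay": 0,"az": 0,"fingers": 0.8},{"x": 0,"y": 0,"z": 120,"ax": 0,"ay": 0,"az": 0,"fingers": 0.8}]}}

```text
clock: 14.08
tool_pos: [0.5039, -0.3856, 0.1348]
tcp_rot: [179.9, -0.3, 42.5]
ft_force: [-0.4, -1.6, 0.4]
grip_width: 0.0771
finger_force: 0.0
```

>>> {"name": "servo_tool", "arguments": {"steps": [{"x": -5,"y": 30,"z": 40,"ax": 0,"ay": 0,"az": 0,"fingers": 0.8},{"x": -10,"y": 65,"z": 60,"ax": 0,"ay": 0,"az": 0,"fingers": 0.8},{"x": -20,"y": 100,"z": 80,"ax": 0,"ay": 0,"az": 0,"fingers": 0.8},{"x": -30,"y": 135,"z": 90,"ax": 0,"ay": 0,"az": 0,"fingers": 0.8},{"x": -40,"y": 170,"z": 90,"ax": 0,"ay": 0,"az": 0,"fingers": 0.8},{"x": -50,"y": 200,"z": 90,"ax": 0,"ay": 0,"az": 0,"fingers": 0.8},{"x": -55,"y": 220,"z": 90,"ax": 0,"ay": 0,"az": 0,"fingers": 0.8},{"x": -55,"y": 220,"z": 90,"ax": 0,"ay": 0,"az": 0,"fingers": 0.8}]}}

```text
clock: 14.75
tool_pos: [0.4472, -0.1618, 0.2253]
tcp_rot: [179.9, -0.3, 42.7]
ft_force: [0.3, -0.0, -0.7]
grip_width: 0.0771
finger_force: 0.0
```

```bash
python3 fin.py; python3 fin.py | head -2
```

```text
top centre mm [ 503.6 -386.6] size [86.1 42.4] long axis 42.6 deg, z [28.6 31.8 34.8], n 562
side centre mm [ 505.2 -389.8] size [86.6 42.1] long axis 42.7 deg, z [30.6 32.  33.4], n 450
disc circle ((506.294189453125, -381.494140625), 92.43494415283203) 3549
prism centre mm [ 617.3 -108. ] size [59.1 52.1] long axis 34.0 deg, z [14.9 23.4 26.8], n 320
tape centre mm [ 365.9 -283.6] size [58.5 58.5] long axis 136.0 deg, z [13.8 18.  21.1], n 380
{'clock': np.float64(14.85), 'tool_pos': array([ 0.45 , -0.166,  0.226]), 'tcp_rot': array([179.55 ,  -0.272,  42.619]), 'q': array([-33.746,  19.352, 103.126,   0.189,  57.02 ,  13.534]), 'ft_force': array([ 0.14 , -0.345, -0.304])}
top centre mm [ 503.9 -386.7] size [86.2 43. ] long axis 41.9 deg, z [28.6 31.8 35. ], n 562
side centre mm [ 505.3 -389.1] size [86.1 42.3] long axis 42.0 deg, z [30.6 31.9 33.3], n 450
```

The lens is flat, still and within about 3 mm of the disc's middle. The prism and the tape roll haven't moved.

```bash
python3 -c "
from bench import bot
print(bot.job_done())"
```

```text
the job is handed in; nothing more can be done
None
```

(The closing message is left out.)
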